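# Turn the winder's slots up and fit its loose bar

## Robot

A 6-joint arm with a two-finger parallel gripper is mounted at the origin on the work surface. World frame = base frame: x ahead of the robot, y to its left, z up, the work surface at z = 0. Lengths are in m, angles in degrees, forces in N, time in s.
With the tool pointing down it reaches from about 0.275 to 0.725 m from the base axis. Payload 15.9 kg.
Tool frame: the origin (TCP) lies midway between the tips of the shut fingers; the grasp point (between the pads) lies 19 mm behind it; z points along the fingers, y is the direction in which the jaws open and shut (so a half turn about z gives the same grasp; the last joint's range is limited). The gripper opens to 85 mm and grips with 20 to 120 N. Pads are 22 mm wide; open, the fingers measure 114 mm over their backs; the gripper's body (76 mm by 85 mm) begins 54 mm behind the grasp point. The pads swing forward as they close: fully open they stand 13 mm farther back than shut.
Start: joints at [-66.119, 12.198, -1.971, 75.831, 0, 90], TCP at [0.202, -0.457, 0.231] pointing down, gripper open.
Joint ranges: [-170.91, 170.91], [-42.67, 98.43], [-65.05, 77.54], [-120.47, 116.71], [-90, 82.35], [-180, 180]. Speed limits (degrees/s): [108.29, 108.29, 136.94, 147.25, 180, 180].

## Interface

Orientations are given as [roll, pitch, yaw] about the fixed x, y, z axes, in that order (R = Rz(yaw) Ry(pitch) Rx(roll)).
In Python, from bench import readout, capture, get_calibration, job gives the robot as it stands.
- The arm moves only by the tool drive_tool, never from a script. Its argument "moves" is a list of rows, each a list of 7 numbers: the turn, a rotation vector about the tool's x, y, z in degrees, then the shift along the tool's x, y, z in m, then the finger opening in m, from 0 to 0.0854. In form: [[wx, wy, wz, dx, dy, dz, grip], ...]. A call has exactly 5 rows; each row is the pose to reach, as a shift and turn from the pose commanded when the call began, along the tool's axes at that moment; what a row does not reach only later rows make up. A row lasts 1/10 s, in which the tool goes at most 50 mm and 8.59 degrees, less where a joint would pass 70% of its speed; a pose out of reach is approached as far as the arm can. A call with a gripper value outside its range is refused whole. The fingers move at their own pace and stop on an object; "newtons" is the grip in N (left out, the last holds). Time passes only in rows, so rows that repeat a pose let the fingers close, or fill a call up. It gives the time, the measured TCP pose, the force and the opening at its end, in the units of the state.
- readout.sense(): the state, without advancing time (a new reading comes with each control period).
- capture(name): name is "scene" or "top"; returns the picture (420x560x3 uint8, blue, green, red); there is no depth.
- get_calibration(name): a dict with "vertical_fov" (degrees; the focal length in pixels is half the picture's height over the tangent of half this angle, whatever the lens; pixels are square), "cx", "cy" (the principal point, pixels), "dist" ([k1, k2, p1, p2, k3] as OpenCV has them; the pictures are not rectified), "T" (4x4, takes a point from camera to world coordinates). Camera axes: x right, y down, z forward; pixel columns grow to the right and rows downward; lengths in m; the calibration is good to about 2 mm. A picture is of the moment at which its call begins. get_calibration takes no time and is no camera call.
- job.finish_job(): hands the job in, once; it reports no verdict.
The state is a dict: "time": time; "joint_pos": joint angles; "dq": joint speeds; "joint_efforts": joint torques, N m; "tool_pos": TCP position; "ee_rot": TCP orientation; "ft_force": force on the tool from outside, world axes, zero at the start; "torque": the same for the moment, N m; "finger_gap": finger opening in m.
Only numpy, scipy, OpenCV 4.12 (cv2) and the standard library are available. Lean on these libraries where they do the work, as an engineer would, in place of code of your own. Each camera call takes 0.05 s, during which the arm holds its last target. There are 200 camera calls.

## Task

Turn the wooden twine winder between its centres until its empty pair of slots faces straight up. Then pull the loose bar up out of its spring clips and lay it across the winder, down at the bottom of both slots and sticking out at both sides, with the slots still facing up. Let go of everything and leave the other things on the table where they are.

Things in the scene. Friction and masses are not known exactly. Their poses are not given: they have to be found in the camera images.
- winder: Wooden stand, fixed to the table, holding the turning cage between two steel cone centres. Origin: centre of its underside. Base 100 x 250 x 18 mm; end posts 50 x 26 mm, tops 125 mm above the table, centred 100 mm either side along y. The turning axis is parallel to its y, level, 110 mm straight above the origin. z up, x level across the axis, roughly away from the robot.
- reel (a joint): Angle (rad) of the winder's cage about the stand's y axis. 0: the empty slots face straight up; positive: they lean to the stand's +x side. Starts between 0.6 and 1.9; can turn to 3.1 either way. Stiff (0.15 N m, about 3 N at the bars): stays where it is left. The cage is two four-armed plywood end pieces, 12 mm thick, centred 65 mm either side of its middle along y, joined by three bars.
- slot (a point): Where the loose bar's centre belongs: midway between the two forked slots (one in each end piece), 48 mm from the axis; turns with the cage. Axes: y along the turning axis, z out through the mouths, x across. Each slot is 21 mm wide, open outwards, its floor 39 mm from the axis, straight prongs to 62 mm, then a flared mouth to about 72 mm.
- bar_front (a point): Middle of the fixed round bar 90 degrees from the slots: level with the axis on the stand's -x side when the slots face up; near the top at the start. All three fixed bars: 14 mm thick, parallel to the axis, 118 mm long between the end pieces, centres 48 mm from the axis. There is no shaft: the cage's inside is empty and can be reached into from above.
- bar_bottom (a point): Middle of the fixed bar opposite the slots. Turns with the cage.
- bar_back (a point): Middle of the fixed bar on the other side: on the stand's +x side, level with the axis, when the slots face up. Turns with the cage.
- rack: Fixed wooden base plate 70 x 200 x 12 mm with two steel C-shaped spring clips, mouths up, 60 mm either side of its middle along its y axis, each 14 mm long along y. Origin: centre of its underside, on the table; z up. Between the clips, 100 mm are free for fingers down to the plate.
- clips (a point): Midpoint between the two clips, on the line of the held bar's axis, 55 mm above the table; the bar starts here, parallel to the rack's y axis. Pulling the bar straight up takes up to about 18 N in the first 4 to 5 mm, then the clips snap open and it is free after 10 mm.
- rod: The loose bar: plain round beech rod, 18 mm in diameter, 180 mm long, about 50 g. Origin: its middle; y axis along its length. It may be rolled about y.
- twine: Bystander: ball of twine, 82 mm in diameter, 60 mm high, loose; origin at the centre of its underside. Leave it alone.
- iron: Bystander: white steam iron, about 240 x 100 x 128 mm, loose; origin at the underside. Leave it alone.
- mug: Bystander: glass mug, 72 mm in diameter, 80 mm high, loose; origin at the centre of its underside. Leave it alone.
- brush: Bystander: brush lying on the table, loose; origin at the underside. Leave it alone.
Mind the look-alikes: they are no part of the job. There is more than one size of the rack; the one meant has the size given above. Of the things that look like the rod, the larger one is meant.

How it is judged:
By the outcome, as a careful person would: the job done as asked, in the order asked, and still so for the second after the job is handed in, with the robot touching nothing.
It also fails if it takes over 58 s, if anything falls off the work surface, if the arm or the gripper's body presses on something with over 40 N, if the wrist force passes 120 N, or if a joint passes its speed limit or range.

## Working session

There is one attempt and no reset: what is moved stays moved. The work goes in short steps, Python scripts to look and compute and a tool call to move; the robot and the scene stay as the last step left them, time stands still between calls to the robot, and variables do not carry over. Pictures are saved under pics/ and viewed, about 8 in all and at most 12, crops included, and the job is handed in when it is done.

Besides the shell and the picture viewer there is one more tool, called after "Request:" as name(argument=value, ...), one argument or row to a line, values as JSON. drive_tool: Moves the arm, as the interface text tells. Its arguments: {"type":"object","properties":{"moves":{"type":"array","items":{"type":"array","items":{"type":"number"}}},"newtons":{"type":"number"}},"required":["moves"]}

```bash
mkdir -p pics; ls; python3 - <<'E'
from bench import readout,capture,get_calibration
import cv2
for n in("scene","top"):
    cv2.imwrite(f"pics/{n}0.png",cv2.resize(capture(n),None,fx=1.4,fy=1.4,interpolation=cv2.INTER_CUBIC))
    c=get_calibration(n);print(n,c)
print(readout.sense())
E
```

```text
pics
scene {'vertical_fov': 47.75073963570516, 'cx': 281.88466965466273, 'cy': 207.18988515478475, 'dist': array([-0.00712369,  0.        ,  0.        ,  0.        ,  0.        ]), 'T': array([[-0.6953488 ,  0.56138033, -0.44871168,  1.16772565],
       [ 0.71853054,  0.55546   , -0.41854278,  0.55445535],
       [ 0.01427971, -0.61344626, -0.78960735,  1.21818649],
       [ 0.        ,  0.        ,  0.        ,  1.        ]])}
top {'vertical_fov': 53.007178320217534, 'cx': 273.15855824219494, 'cy': 202.7684161024027, 'dist': array([-0.11875133,  0.        ,  0.        ,  0.        ,  0.        ]), 'T': array([[-0.01749326, -0.99278754,  0.11860388,  0.41590294],
       [-0.99979329,  0.0185981 ,  0.00821488, -0.01953002],
       [-0.01036144, -0.11843566, -0.99290767,  1.22962966],
       [ 0.        ,  0.        ,  0.        ,  1.        ]])}
{'time': 0.1, 'joint_pos': array([-6.61189475e+01,  1.22220996e+01, -2.00300509e+00,  7.58306626e+01,
        7.64719493e-04,  8.99999992e+01]), 'dq': array([-0.02456822, -0.079995  ,  0.10798822,  0.06851508,  0.00021268,
       -0.05954772]), 'joint_efforts': array([ 1.90415230e-03, -6.87252975e+01,  4.87803304e+01,  1.23827165e-02,
        8.78846913e-05, -5.51008540e-06]), 'tool_pos': array([ 0.20230613, -0.45692722,  0.23087599]), 'ee_rot': array([-1.79944233e+02, -7.64719878e-04,  2.38810525e+01]), 'ft_force': array([-0.33421085, -0.24333127,  0.15980716]), 'torque': array([-0.06360055,  0.04264384, -0.07071105]), 'finger_gap': 0.08531766088111781}
```

View pics/scene0.png

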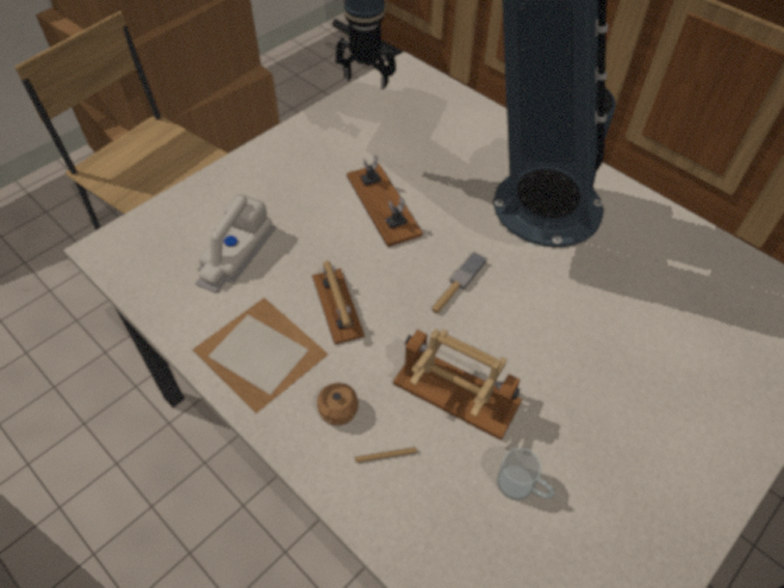

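View pics/top0.png

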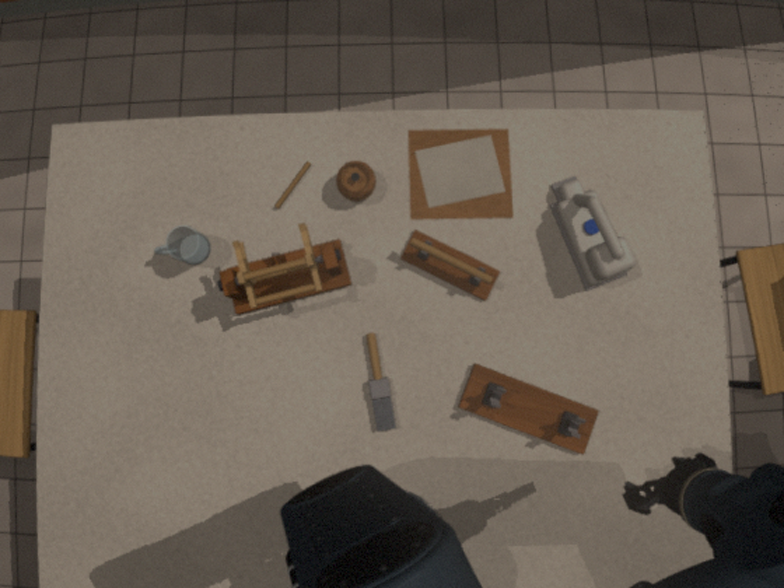

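The top view shows the winder at (285,275), the rod held in the 200 mm rack at (450,265), and a larger empty rack at (530,408), about 270 mm long. It also shows a short stick at (293,186), about 120 mm long. The rack with the rod fits the description, so I'll confirm it in an enlarged montage.

```bash
cat > h.py <<'E'
import numpy as np, cv2
from bench import readout,capture,get_calibration
from scipy.spatial.transform import Rotation as Ro
def cam(n):
    c=get_calibration(n);f=210/np.tan(np.radians(c["vertical_fov"]/2))
    return np.array([[f,0,c["cx"]],[0,f,c["cy"]],[0,0,1]]),c["dist"],c["T"]
def ray(n,uv):
    K,d,T=cam(n);p=cv2.undistortPoints(np.array(uv,float).reshape(-1,1,2),K,d)[:,0]
    return T[:3,3],np.c_[p,np.ones(len(p))]@T[:3,:3].T
def plane(n,uv,z):
    o,D=ray(n,uv);return o+D*((z-o[2])/D[:,2])[:,None]
def tri(ua,ub):
    o,D=ray("scene",ua);q,E=ray("top",ub);out=[]
    for d,e in zip(D,E):
        s,*_=np.linalg.lstsq(np.c_[d,-e],q-o,rcond=None);a,b=o+s[0]*d,q+s[1]*e
        out.append([*(a+b)/2,np.linalg.norm(a-b)])
    return np.array(out)
def proj(n,P):
    K,d,T=cam(n);R=T[:3,:3].T
    return cv2.projectPoints(np.array(P,float).reshape(-1,1,3),cv2.Rodrigues(R)[0],-R@T[:3,3],K,d)[0][:,0]
def avg(n,k=3): return np.mean([capture(n) for _ in range(k)],0).astype(np.uint8)
def crop(im,x,y,w,h,s):
    return cv2.convertScaleAbs(cv2.resize(im[y:y+h,x:x+w],(w*s,h*s),interpolation=cv2.INTER_CUBIC),alpha=1.5)
E
python3 - <<'E'
from h import *
s,t=avg("scene"),avg("top")
np.savez("im0.npz",s=s,t=t)
m=np.vstack([np.hstack([crop(t,150,155,100,75,4),crop(s,277,230,100,75,4)]),np.hstack([crop(t,275,155,100,75,4),crop(s,200,180,100,75,4)])])
cv2.imwrite("pics/m1.png",m)
E
```

```text
(no output)
```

View pics/m1.png

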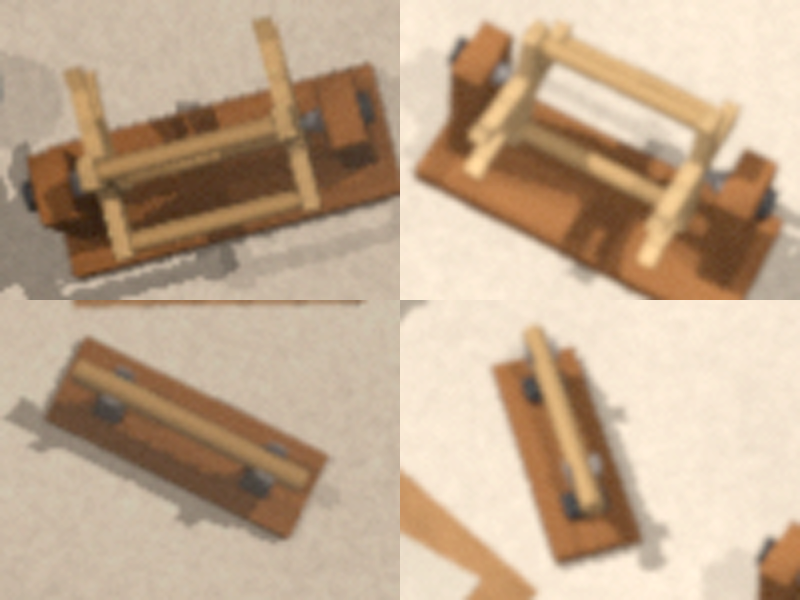

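The montage shows the top view on the left and the scene view on the right. In the winder crop the prongs lean to the far side, with tips near (75,75) and (262,22), and bar_front is near the top. The rod spans (75,368) to (307,478), held across both clips of the 200 mm rack.

```bash
python3 - <<'E'
from h import *
np.set_printoptions(precision=4,suppress=True)
def T(*p): return [((x-1.5)/4+150,(y-1.5)/4+155) for x,y in p]
def S(*p): return [((x-401.5)/4+277,(y-1.5)/4+230) for x,y in p]
def TR(*p): return [((x-1.5)/4+275,(y-301.5)/4+155) for x,y in p]
def SR(*p): return [((x-401.5)/4+200,(y-301.5)/4+180) for x,y in p]
b=plane("top",T((372,65),(28,155),(75,277)),.018);print("base",b,[np.linalg.norm(b[i]-b[i+1]) for i in (0,1)],"ctr",(b[0]+b[2])/2)
p=plane("top",T((54,181),(344,114)),.125);print("posts top",p,np.linalg.norm(p[0]-p[1]),p.mean(0),np.degrees(np.arctan2(*(p[0]-p[1])[[1,0]])))
p=plane("scene",S((483,45),(750,172)),.125);print("posts scene",p,np.linalg.norm(p[0]-p[1]),p.mean(0))
print("front bar",tri(S((725,112),(555,44)),T((100,174),(278,131))))
print("lower bar",tri(S((660,197),(525,131)),T((132,241),(300,206))))
print("tips",tri(S((652,263),(477,172)),T((80,73),(263,22))))
r=plane("top",TR((87,340),(327,460),(287,538),(47,418)),.012);print("rack",r,r.mean(0),[np.linalg.norm(r[i]-r[i+1]) for i in (0,1,2)])
r=plane("scene",SR((493,367),(573,350),(640,540),(558,562)),.012);print("rack sc",r,r.mean(0))
q=tri(SR((534,333),(594,502)),TR((307,478),(77,370)));print("rod",q,q.mean(0),np.linalg.norm(q[0]-q[1]))
q=plane("top",TR((307,478),(77,370)),.055);print("rod55",q,q.mean(0),np.linalg.norm(q[0]-q[1]),np.degrees(np.arctan2(*(q[1]-q[0])[[1,0]])))
E
```

```text
base [[0.6564 0.0783 0.018 ]
 [0.5949 0.3327 0.018 ]
 [0.5045 0.2965 0.018 ]] [np.float64(0.26176779515514503), np.float64(0.0973769273009999)] ctr [0.5805 0.1874 0.018 ]
posts top [[0.5612 0.2836 0.125 ]
 [0.6024 0.0886 0.125 ]] 0.1993007119174793 [0.5818 0.1861 0.125 ] 101.93970147845887
posts scene [[0.6012 0.0876 0.125 ]
 [0.551  0.2819 0.125 ]] 0.2007661583896523 [0.5761 0.1848 0.125 ]
front bar [[0.5555 0.2478 0.1672 0.0141]
 [0.5847 0.1316 0.1556 0.0076]]
lower bar [[0.5418 0.2378 0.0238 0.0393]
 [0.564  0.1219 0.0051 0.0289]]
tips [[0.638  0.2727 0.104  0.0008]
 [0.6699 0.146  0.1069 0.0013]]
rack [[ 0.6732 -0.0798  0.012 ]
 [ 0.5808 -0.2534  0.012 ]
 [ 0.5241 -0.2218  0.012 ]
 [ 0.6156 -0.0491  0.012 ]] [ 0.5984 -0.151   0.012 ] [np.float64(0.19663888400490528), np.float64(0.06489865454734532), np.float64(0.19540234817279808)]
rack sc [[ 0.5859 -0.2533  0.012 ]
 [ 0.5276 -0.2201  0.012 ]
 [ 0.6203 -0.046   0.012 ]
 [ 0.6778 -0.0758  0.012 ]] [ 0.6029 -0.1488  0.012 ]
rod [[ 0.5613 -0.2289  0.0554  0.0035]
 [ 0.642  -0.0703  0.0599  0.0012]] [ 0.6016 -0.1496  0.0576  0.0024] 0.17801471934179208
rod55 [[ 0.5624 -0.2304  0.055 ]
 [ 0.6426 -0.0701  0.055 ]] [ 0.6025 -0.1502  0.055 ] 0.17926001107535008 63.43637463185152
```

```bash
cat >> h.py <<'E'
def plan(p,yaw,q=None):
    s=readout.sense();R=Ro.from_euler("xyz",s["ee_rot"],degrees=True);G=Ro.from_euler("xyz",[180,0,yaw],degrees=True)
    print("t",s["time"],"pos",np.round(s["tool_pos"],4),"rot",np.round(s["ee_rot"],2),"F",np.round(s["ft_force"],1),"gap",round(s["finger_gap"],4))
    print("turn",np.round((R.inv()*G).as_rotvec(degrees=True),1),"shift",np.round(R.inv().apply(np.array(p)-s["tool_pos"]),4))
E
python3 - <<'E'
from h import *
def T(*p): return [((x-1.5)/4+150,(y-1.5)/4+155) for x,y in p]
def S(*p): return [((x-401.5)/4+277,(y-1.5)/4+230) for x,y in p]
p=plane("top",T((100,174),(278,131)),.158);print(p,p.mean(0))
p=plane("scene",S((725,112),(555,44)),.158);print(p,p.mean(0))
plan([.573,.186,.24],103.5)
E
```

```text
[[0.56079807 0.24426219 0.158     ]
 [0.58656209 0.12818961 0.158     ]] [0.57368008 0.1862259  0.158     ]
[[0.54542761 0.25057663 0.158     ]
 [0.58369779 0.13555758 0.158     ]] [0.5645627 0.1930671 0.158    ]
t 0.4 pos [ 0.2024 -0.4571  0.2312] rot [-179.99    0.     23.88] F [-0.1 -0.2 -0.4] gap 0.0856
turn [ -0.   -0.  -79.6] shift [ 0.5993 -0.438  -0.0087]
```

Request:
drive_tool(
  moves=[
    [0, 0, -8.5, 0.04, -0.029, -0.02, 0.06],
    [0, 0, -17, 0.08, -0.058, -0.03, 0.06],
    [0, 0, -25, 0.12, -0.088, -0.03, 0.06],
    [0, 0, -33, 0.16, -0.117, -0.03, 0.06],
    [0, 0, -41, 0.2, -0.146, -0.03, 0.06],
  ],
  newtons=30,
)

```text
time: 0.9
tool_pos: [0.3255, -0.2431, 0.2615]
ee_rot: [180.0, 0.0, 65.2]
ft_force: [2.2, -1.1, -0.9]
finger_gap: 0.06
```

```bash
python3 -c "
from h import *
plan([.573,.186,.24],103.5)"
```

```text
t 0.9 pos [ 0.3255 -0.2431  0.2615] rot [1.7996e+02 1.0000e-02 6.5180e+01] F [ 2.2 -1.1 -0.9] gap 0.06
turn [  0.    0.  -38.3] shift [0.4933 0.0445 0.0215]
```

Request:
drive_tool(
  moves=[
    [0, 0, -8, 0.045, 0.004, 0, 0.06],
    [0, 0, -16, 0.09, 0.008, 0, 0.06],
    [0, 0, -24, 0.135, 0.012, 0, 0.06],
    [0, 0, -32, 0.18, 0.016, 0, 0.06],
    [0, 0, -38.3, 0.225, 0.02, 0, 0.06],
  ],
)

```text
time: 1.4
tool_pos: [0.4392, -0.0476, 0.2615]
ee_rot: [180.0, 0.0, 103.5]
ft_force: [0.6, -1.5, -0.5]
finger_gap: 0.0601
```

```bash
python3 -c "
from h import *
plan([.573,.186,.24],103.5)"
```

```text
t 1.4 pos [ 0.4392 -0.0476  0.2615] rot [1.7997e+02 1.0000e-02 1.0352e+02] F [ 0.6 -1.5 -0.5] gap 0.0601
turn [0. 0. 0.] shift [0.1959 0.1847 0.0216]
```

Request:
drive_tool(
  moves=[
    [0, 0, 0, 0.033, 0.031, 0, 0.06],
    [0, 0, 0, 0.066, 0.062, 0, 0.06],
    [0, 0, 0, 0.1, 0.095, 0, 0.06],
    [0, 0, 0, 0.135, 0.127, 0, 0.06],
    [0, 0, 0, 0.167, 0.158, 0.01, 0.06],
  ],
)

```text
time: 1.9
tool_pos: [0.5555, 0.1514, 0.2521]
ee_rot: [179.9, -0.0, 103.2]
ft_force: [-0.1, -0.6, 0.1]
finger_gap: 0.0599
```

Request:
drive_tool(
  moves=[
    [0, 0, 0, 0.015, 0.015, 0.005, 0.06],
    [0, 0, 0, 0.025, 0.023, 0.01, 0.06],
    [0, 0, 0, 0.029, 0.027, 0.012, 0.06],
    [0, 0, 0, 0.029, 0.027, 0.012, 0.06],
    [0, 0, 0, 0.029, 0.027, 0.012, 0.06],
  ],
)

```text
time: 2.4
tool_pos: [0.5739, 0.1825, 0.2399]
ee_rot: [180.0, 0.0, 103.1]
ft_force: [-0.2, 0.6, 0.4]
finger_gap: 0.0598
```

```bash
python3 -c "
from h import *
plan([.573,.186,.139],103.5)
s,t=avg('scene'),avg('top')
cv2.imwrite('pics/m2.png',np.hstack([crop(t,140,130,100,130,4),crop(s,270,170,100,130,4)]))"
```

```text
t 2.4 pos [0.5739 0.1825 0.2399] rot [1.7997e+02 1.0000e-02 1.0313e+02] F [-0.2  0.6  0.4] gap 0.0598
turn [ 0.   0.  -0.4] shift [ 3.600e-03 -1.000e-04  1.009e-01]
```

View pics/m2.png

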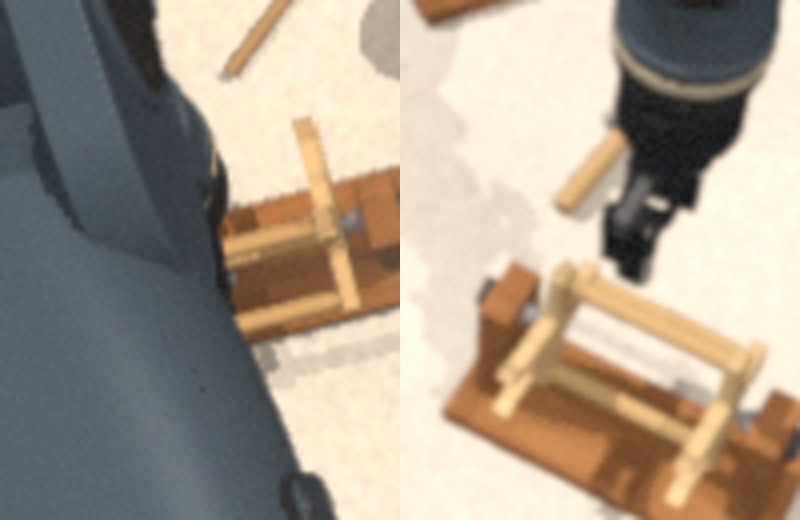

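Both crops show the gripper over the middle of the cage, in line with bar_front. Next I descend around the bar.

Request:
drive_tool(
  moves=[
    [0, 0, 0, 0.003, 0, 0.02, 0.06],
    [0, 0, 0, 0.003, 0, 0.045, 0.06],
    [0, 0, 0, 0.003, 0, 0.07, 0.06],
    [0, 0, 0, 0.003, 0, 0.08, 0.06],
    [0, 0, 0, 0.003, 0, 0.085, 0.06],
  ],
)

```text
time: 3.2
tool_pos: [0.573, 0.1862, 0.1538]
ee_rot: [-179.9, 0.0, 103.2]
ft_force: [0.2, -0.3, -0.3]
finger_gap: 0.0599
```

Request:
drive_tool(
  moves=[
    [0, 0, 0, 0, 0, 0.008, 0.06],
    [0, 0, 0, 0, 0, 0.016, 0.04],
    [0, 0, 0, 0, 0, 0.016, 0.022],
    [0, 0, 0, 0, 0, 0.016, 0.022],
    [0, 0, 0, 0, 0, 0.016, 0.022],
  ],
)

```text
time: 3.7
tool_pos: [0.5736, 0.1865, 0.1388]
ee_rot: [180.0, -0.0, 103.2]
ft_force: [-1.0, 0.2, 0.3]
finger_gap: 0.022
```

Request:
drive_tool(
  moves=[
    [0, 0, 0, 0, 0, 0, 0.018],
    [0, 0, 0, 0, 0, 0, 0.014],
    [0, 0, 0, 0, 0, 0, 0.01],
    [0, 0, 0, 0, 0, 0, 0.01],
    [0, 0, 0, 0, 0, 0, 0.01],
  ],
  newtons=30,
)

```text
time: 4.2
tool_pos: [0.5739, 0.1865, 0.1388]
ee_rot: [179.9, -0.0, 103.2]
ft_force: [2.8, 0.7, 5.7]
finger_gap: 0.0129
```

Request:
drive_tool(
  moves=[
    [0, 0, 0, 0, -0.0065, 0.0012, 0.01],
    [0, 0, 0, 0, -0.0129, 0.0034, 0.01],
    [0, 0, 0, 0, -0.0188, 0.0065, 0.01],
    [0, 0, 0, 0, -0.0243, 0.0103, 0.01],
    [0, 0, 0, 0, -0.028, 0.0137, 0.01],
  ],
)

```text
time: 4.7
tool_pos: [0.5471, 0.1802, 0.1253]
ee_rot: [179.8, -0.0, 103.2]
ft_force: [11.8, 2.3, -0.1]
finger_gap: 0.0128
```

Request:
drive_tool(
  moves=[
    [0, 0, 0, 0, -0.0044, 0.005, 0.01],
    [0, 0, 0, 0, -0.0081, 0.0106, 0.01],
    [0, 0, 0, 0, -0.0109, 0.0167, 0.01],
    [0, 0, 0, 0, -0.0129, 0.0231, 0.01],
    [0, 0, 0, 0, -0.0137, 0.0281, 0.01],
  ],
)

```text
time: 5.2
tool_pos: [0.5344, 0.1773, 0.0974]
ee_rot: [179.8, -0.0, 103.2]
ft_force: [7.8, 1.0, 7.8]
finger_gap: 0.0129
```

Request:
drive_tool(
  moves=[
    [0, 0, 0, 0, -0.0003, 0.003, 0.01],
    [0, 0, 0, 0, -0.0004, 0.0055, 0.01],
    [0, 0, 0, 0, -0.0004, 0.0062, 0.01],
    [0, 0, 0, 0, -0.0004, 0.0062, 0.01],
    [0, 0, 0, 0, -0.0004, 0.0062, 0.01],
  ],
)

```text
time: 5.7
tool_pos: [0.534, 0.1772, 0.0912]
ee_rot: [179.8, -0.0, 103.2]
ft_force: [9.0, 2.2, 5.2]
finger_gap: 0.0129
```

```bash
python3 -c "
from h import *
plan([.573,.186,.091],103.5)
s,t=avg('scene'),avg('top')
np.savez('im1.npz',s=s,t=t)
cv2.imwrite('pics/m3.png',np.hstack([crop(t,180,155,80,75,5),crop(s,277,230,80,75,5)]))"
```

```text
t 5.7 pos [0.534  0.1772 0.0912] rot [ 1.7980e+02 -1.0000e-02  1.0318e+02] F [9.  2.2 5.2] gap 0.0129
turn [ 0.2 -0.  -0.3] shift [-0.0003  0.04    0.0003]
```

View pics/m3.png

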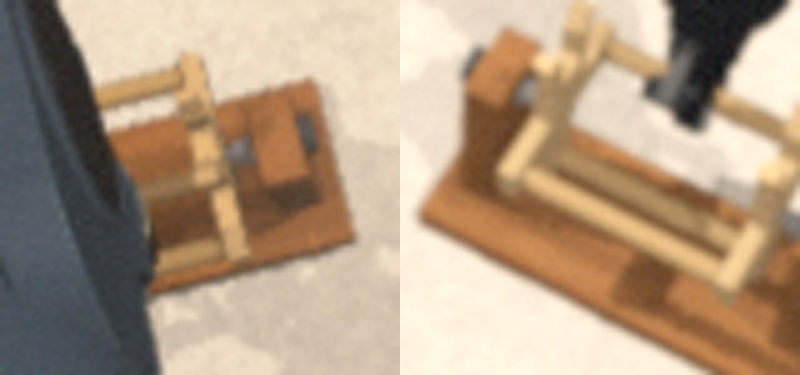

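The cage has turned, with the prongs now up at about (575,40). I release and rise.

Request:
drive_tool(
  moves=[
    [0, 0, 0, 0, 0, 0, 0.02],
    [0, 0, 0, 0, 0, 0, 0.035],
    [0, 0, 0, 0, 0, 0, 0.04],
    [0, 0, 0, 0, 0, -0.015, 0.04],
    [0, 0, 0, 0, 0, -0.05, 0.04],
  ],
)

```text
time: 6.5
tool_pos: [0.5304, 0.1762, 0.1383]
ee_rot: [-179.7, 0.0, 103.2]
ft_force: [0.6, -0.3, 0.0]
finger_gap: 0.0402
```

Request:
drive_tool(
  moves=[
    [0, 0, 0, 0, 0, -0.04, 0.04],
    [0, 0, 0, 0, 0, -0.08, 0.04],
    [0, 0, 0, -0.03, 0, -0.11, 0.04],
    [0, 0, 0, -0.07, 0, -0.12, 0.04],
    [0, 0, 0, -0.115, 0, -0.12, 0.04],
  ],
)

```text
time: 7.0
tool_pos: [0.5592, 0.0643, 0.2621]
ee_rot: [179.9, 0.0, 103.3]
ft_force: [1.2, -0.8, 0.2]
finger_gap: 0.0399
```

```bash
python3 -c "
from h import *
plan([.602,-.150,.20],63.4)"
```

```text
t 7.0 pos [0.5592 0.0643 0.2621] rot [1.7985e+02 1.0000e-02 1.0328e+02] F [ 1.2 -0.8  0.2] gap 0.0399
turn [ 0.1 -0.  39.9] shift [-0.2184 -0.0077  0.0621]
```

Request:
drive_tool(
  moves=[
    [0, 0, 8, -0.043, -0.001, 0, 0.05],
    [0, 0, 16, -0.087, -0.003, 0, 0.06],
    [0, 0, 24, -0.13, -0.005, 0.01, 0.06],
    [0, 0, 32, -0.175, -0.006, 0.02, 0.06],
    [0, 0, 40, -0.218, -0.008, 0.03, 0.06],
  ],
)

```text
time: 7.5
tool_pos: [0.6004, -0.1511, 0.2297]
ee_rot: [-180.0, 0.0, 62.8]
ft_force: [0.5, 1.3, -0.5]
finger_gap: 0.0599
```

```bash
python3 -c "
from h import *
s,t=avg('scene'),avg('top')
np.savez('im1.npz',s=s,t=t)
cv2.imwrite('pics/m4.png',np.vstack([np.hstack([crop(t,150,155,100,75,4),crop(s,277,225,100,75,4)]),np.hstack([crop(t,275,155,100,75,4),crop(s,200,180,100,75,4)])]))
plan([.602,-.150,.20],63.4)"
```

```text
t 7.8 pos [ 0.6004 -0.1485  0.2305] rot [-1.7999e+02 -1.0000e-02  6.3270e+01] F [-1.3  0.1  0.2] gap 0.0596
turn [-0.  -0.  -0.1] shift [-0.0006  0.0021  0.0305]
```

View pics/m4.png

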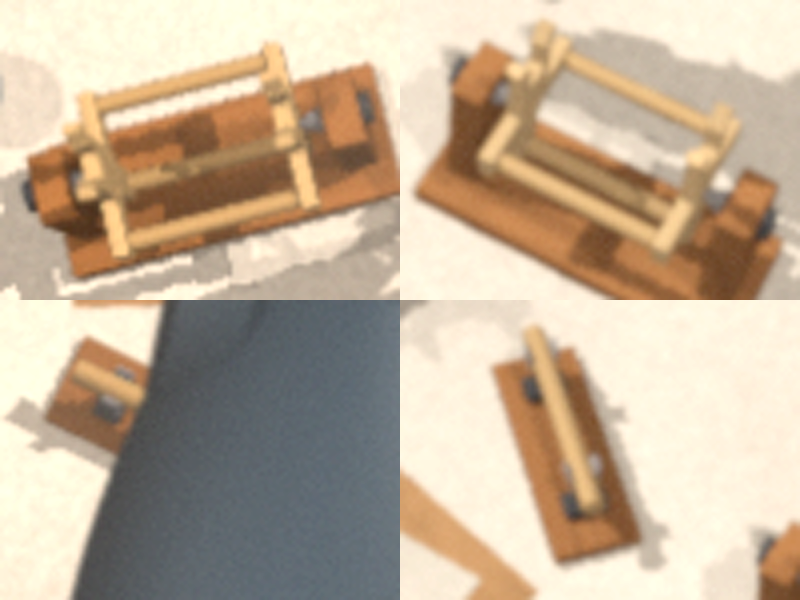

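The prongs are up, with both side bars visible in each view. The rod is still in its clips. I'll check the angle numerically.

```bash
python3 - <<'E'
from h import *
np.set_printoptions(precision=4,suppress=True)
def T(*p): return [((x-1.5)/4+150,(y-1.5)/4+155) for x,y in p]
def S(*p): return [((x-401.5)/4+277,(y-1.5)/4+225) for x,y in p]
a=tri(S((662,234),(507,160)),T((102,104),(268,64)));b=tri(S((710,126),(567,61)),T((128,240),(300,206)))
print(a,b,a.mean(0)-b.mean(0),(a+b).mean(0)/2)
plan([.602,-.150,.10],63.4)
E
python3 - <<'E'
import sys;sys.path.insert(0,'.')
import os;os.chdir('.')
from h import *
z=np.load('im1.npz')
s=z['s'];t=z['t']
for n,im in(("top",t),("scene",s)):
    C=np.array([.581,.187,0]);ex=np.array([.973,.23,0]);ey=np.array([-.23,.973,0])
    P=[C+y*ey+x*ex+np.array([0,0,zz]) for y in(-.065,.065) for x,zz in((0,.158),(.048,.11),(-.048,.11),(0,.062))]
    print(n,proj(n,P).round(1).tolist())
    o=np.array([150,155]) if n=="top" else np.array([277,225])
    q=((proj(n,P)-o+.375)*6).astype(int);c=crop(im,*o,100,75,6) 
    for u in q: cv2.circle(c,tuple(int(i) for i in u),3,(0,0,255),-1)
    globals()[n]=cv2.resize(c,(400,300) if 0 else (600,450))
cv2.imwrite('pics/m5.png',cv2.resize(np.hstack([top,scene]),(800,300)))
E
```

```text
[[0.6129 0.2559 0.1156 0.0049]
 [0.6393 0.1433 0.1091 0.004 ]] [[0.5234 0.2317 0.1187 0.007 ]
 [0.5447 0.1196 0.1034 0.0032]] [ 0.092   0.024   0.0013 -0.0006] [0.5801 0.1876 0.1117 0.0048]
t 7.8 pos [ 0.6004 -0.1485  0.2305] rot [-179.99   -0.01   63.27] F [-1.3  0.1  0.2] gap 0.0596
turn [-0.  -0.  -0.1] shift [-0.0006  0.0021  0.1305]
top [[220.8, 183.8], [219.1, 169.7], [227.3, 203.8], [225.4, 189.3], [172.4, 196.2], [172.9, 181.6], [180.6, 215.7], [180.8, 200.7]]
scene [[309.1, 240.8], [299.5, 263.2], [316.2, 238.1], [307.1, 259.6], [352.8, 262.4], [342.5, 285.3], [358.1, 258.6], [348.2, 280.5]]
```

View pics/m5.png

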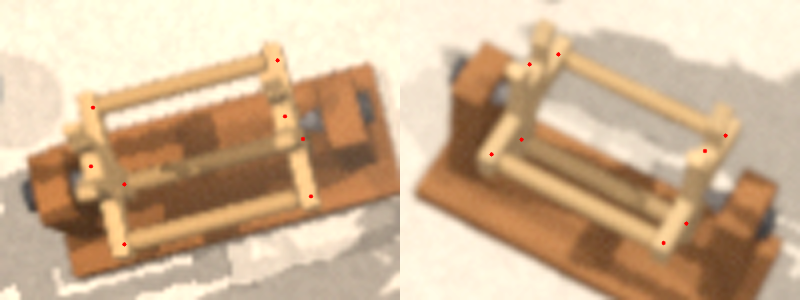

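The drawn points match the cage, and the two side bars are level within about 1 mm (under 1°). Next I descend to the rod.

Request:
drive_tool(
  moves=[
    [0, 0, 0, 0, 0.002, 0.03, 0.06],
    [0, 0, 0, 0, 0.002, 0.07, 0.06],
    [0, 0, 0, 0, 0.002, 0.11, 0.06],
    [0, 0, 0, 0, 0.002, 0.14, 0.06],
    [0, 0, 0, 0, 0.002, 0.15, 0.06],
  ],
)

```text
time: 8.3
tool_pos: [0.6007, -0.1485, 0.0778]
ee_rot: [-179.8, 0.0, 63.3]
ft_force: [-1.0, 0.6, 0.5]
finger_gap: 0.0596
```

Request:
drive_tool(
  moves=[
    [0, 0, 0, 0, 0, 0.012, 0.06],
    [0, 0, 0, 0, 0, 0.025, 0.06],
    [0, 0, 0, 0, 0, 0.038, 0.05],
    [0, 0, 0, 0, 0, 0.044, 0.035],
    [0, 0, 0, 0, 0, 0.044, 0.03],
  ],
)

```text
time: 8.8
tool_pos: [0.6019, -0.1501, 0.0356]
ee_rot: [-179.9, 0.0, 63.2]
ft_force: [-1.0, 0.7, 0.1]
finger_gap: 0.0299
```

Request:
drive_tool(
  moves=[
    [0, 0, 0, 0, 0, 0, 0.026],
    [0, 0, 0, 0, 0, 0, 0.022],
    [0, 0, 0, 0, 0, 0, 0.018],
    [0, 0, 0, 0, 0, 0, 0.01],
    [0, 0, 0, 0, 0, 0, 0.01],
  ],
  newtons=30,
)

```text
time: 9.3
tool_pos: [0.6015, -0.1497, 0.0368]
ee_rot: [-179.9, -0.0, 63.2]
ft_force: [-7.4, 3.8, 7.0]
finger_gap: 0.0168
```

Request:
drive_tool(
  moves=[
    [0, 0, 0, 0, 0, 0, 0.005],
    [0, 0, 0, 0, 0, 0, 0.005],
    [0, 0, 0, 0, 0, -0.003, 0.005],
    [0, 0, 0, 0, 0, -0.006, 0.005],
    [0, 0, 0, 0, 0, -0.01, 0.005],
  ],
  newtons=80,
)

```text
time: 9.8
tool_pos: [0.6015, -0.1499, 0.0461]
ee_rot: [-179.9, 0.0, 63.2]
ft_force: [-4.6, 2.2, -1.5]
finger_gap: 0.0155
```

Request:
drive_tool(
  moves=[
    [0, 0, 0, 0, 0, -0.005, 0.005],
    [0, 0, 0, 0, 0, -0.015, 0.005],
    [0, 0, 0, 0, 0, -0.035, 0.005],
    [0, 0, 0, 0, 0, -0.07, 0.005],
    [0, 0, 0, 0, 0, -0.11, 0.005],
  ],
)

```text
time: 10.3
tool_pos: [0.6022, -0.1502, 0.158]
ee_rot: [180.0, 0.0, 63.2]
ft_force: [0.7, -0.2, -0.3]
finger_gap: 0.0153
```

Request:
drive_tool(
  moves=[
    [0, 0, 0, 0, 0, -0.04, 0.005],
    [0, 0, 0, 0, 0, -0.08, 0.005],
    [0, 0, 0, 0, 0, -0.1, 0.005],
    [0, 0, 0, 0, 0, -0.1, 0.005],
    [0, 0, 0, 0, 0, -0.1, 0.005],
  ],
)

```text
time: 10.8
tool_pos: [0.6027, -0.1503, 0.2569]
ee_rot: [179.9, -0.0, 63.2]
ft_force: [0.9, 0.3, -1.5]
finger_gap: 0.0156
```

```bash
python3 -c "
from h import *
plan([.580,.1876,.26],103.5)
s=avg('scene');cv2.imwrite('pics/m6.png',crop(s,190,80,150,150,4))"
```

```text
t 10.8 pos [ 0.6027 -0.1503  0.2569] rot [ 1.799e+02 -2.000e-02  6.318e+01] F [ 0.9  0.3 -1.5] gap 0.0156
turn [  0.1   0.  -40.3] shift [ 0.2913 -0.1728 -0.0033]
```

View pics/m6.png

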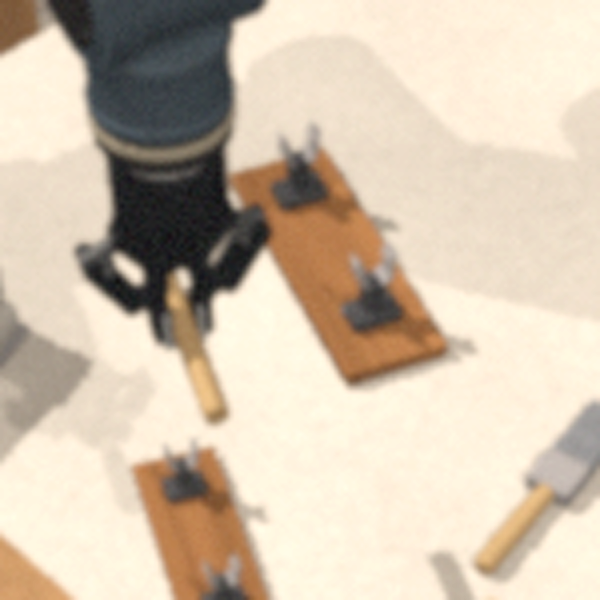

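The rod is out, held near its middle, with its near end at (215,412) in the crop. I carry it to the winder.

Request:
drive_tool(
  moves=[
    [0, 0, -6, 0.03, -0.018, 0, 0.005],
    [0, 0, -13, 0.068, -0.04, 0, 0.005],
    [0, 0, -20, 0.108, -0.064, 0, 0.005],
    [0, 0, -27, 0.145, -0.086, 0, 0.005],
    [0, 0, -34, 0.185, -0.11, 0, 0.005],
  ],
)

```text
time: 11.45
tool_pos: [0.5868, 0.066, 0.2555]
ee_rot: [-179.9, 0.0, 97.4]
ft_force: [0.7, 0.2, -1.0]
finger_gap: 0.0158
```

```bash
python3 -c "
from h import *
e=np.array([.6027,-.1503,.2759]);a=np.radians(63.2)
print(proj('scene',[e+.09*np.array([np.cos(a),np.sin(a),0]),e]))
plan([.580,.1876,.26],103.5)"
```

```text
[[244.62289637 183.01871735]
 [235.2912998  159.25265386]]
t 11.45 pos [0.5868 0.066  0.2555] rot [-179.93    0.     97.44] F [ 0.7  0.2 -1. ] gap 0.0158
turn [-0.1 -0.  -6.1] shift [ 0.1215  0.009  -0.0045]
```

Request:
drive_tool(
  moves=[
    [0, 0, -2, 0.03, 0.002, 0, 0.005],
    [0, 0, -4, 0.065, 0.005, 0, 0.005],
    [0, 0, -6, 0.1, 0.008, 0, 0.005],
    [0, 0, -6.1, 0.1195, 0.009, 0, 0.005],
    [0, 0, -6.1, 0.1215, 0.009, 0, 0.005],
  ],
)

```text
time: 11.95
tool_pos: [0.5806, 0.1884, 0.2552]
ee_rot: [-179.9, -0.0, 103.4]
ft_force: [0.3, -0.6, -0.2]
finger_gap: 0.0156
```

```bash
python3 -c "
from h import *
plan([.580,.1876,.18],103.5)
s,t=avg('scene'),avg('top')
plan([.580,.1876,.18],103.5)
cv2.imwrite('pics/m7.png',np.hstack([crop(t,140,145,100,110,4),crop(s,265,195,100,110,4)]))"
```

```text
t 11.95 pos [0.5806 0.1884 0.2552] rot [-1.7991e+02 -1.0000e-02  1.0343e+02] F [ 0.3 -0.6 -0.2] gap 0.0156
turn [-0.1 -0.  -0.1] shift [-0.0006 -0.0006  0.0752]
t 12.25 pos [0.5814 0.1852 0.2562] rot [-1.7999e+02  1.0000e-02  1.0321e+02] F [-0.2  0.2 -0.6] gap 0.0152
turn [-0.   0.  -0.3] shift [ 0.0027 -0.0008  0.0762]
```

View pics/m7.png

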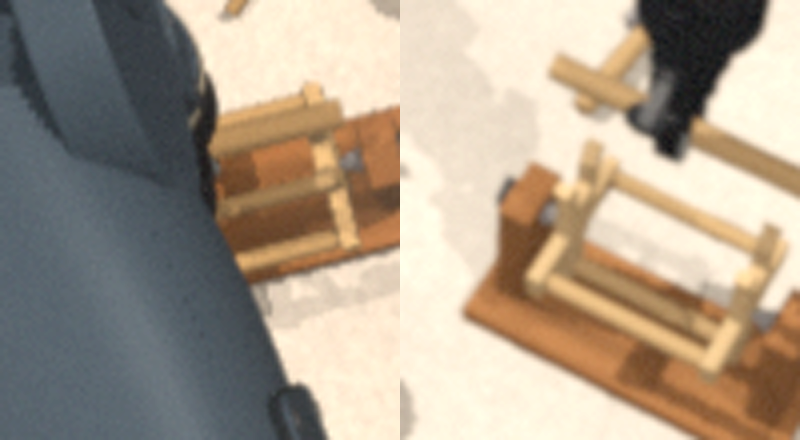

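Request:
drive_tool(
  moves=[
    [0, 0, 0, 0.001, 0, 0.02, 0.005],
    [0, 0, -0.2, 0.0025, 0, 0.045, 0.005],
    [0, 0, -0.2, 0.0025, 0, 0.065, 0.005],
    [0, 0, -0.2, 0.0025, 0, 0.075, 0.005],
    [0, 0, -0.2, 0.0025, 0, 0.08, 0.005],
  ],
)

```text
time: 12.75
tool_pos: [0.5805, 0.188, 0.1757]
ee_rot: [-179.9, 0.0, 103.4]
ft_force: [0.8, -0.4, -0.9]
finger_gap: 0.0158
```

Request:
drive_tool(
  moves=[
    [0, 0, 0, 0, 0, 0.004, 0.005],
    [0, 0, 0, 0, 0, 0.008, 0.005],
    [0, 0, 0, 0, 0, 0.012, 0.005],
    [0, 0, 0, 0, 0, 0.014, 0.005],
    [0, 0, 0, 0, 0, 0.014, 0.005],
  ],
)

```text
time: 13.25
tool_pos: [0.5807, 0.1887, 0.1622]
ee_rot: [-180.0, 0.0, 103.5]
ft_force: [-0.5, -0.2, -1.0]
finger_gap: 0.0158
```

Request:
drive_tool(
  moves=[
    [0, 0, 0, 0, 0, 0.003, 0.005],
    [0, 0, 0, 0, 0, 0.006, 0.005],
    [0, 0, 0, 0, 0, 0.009, 0.005],
    [0, 0, 0, 0, 0, 0.012, 0.005],
    [0, 0, 0, 0, 0, 0.012, 0.005],
  ],
)

```text
time: 13.75
tool_pos: [0.5805, 0.1886, 0.1498]
ee_rot: [-180.0, 0.0, 103.5]
ft_force: [-0.3, 1.3, -0.9]
finger_gap: 0.0155
```

Request:
drive_tool(
  moves=[
    [0, 0, 0, 0, 0, 0.003, 0.005],
    [0, 0, 0, 0, 0, 0.006, 0.005],
    [0, 0, 0, 0, 0, 0.0085, 0.005],
    [0, 0, 0, 0, 0, 0.0095, 0.005],
    [0, 0, 0, 0, 0, 0.0095, 0.005],
  ],
)

```text
time: 14.25
tool_pos: [0.5807, 0.1887, 0.1406]
ee_rot: [-180.0, 0.0, 103.5]
ft_force: [-0.9, -0.6, -0.4]
finger_gap: 0.0157
```

Request:
drive_tool(
  moves=[
    [0, 0, 0, 0, 0, 0.001, 0.005],
    [0, 0, 0, 0, 0, 0.001, 0.005],
    [0, 0, 0, 0, 0, 0.001, 0.018],
    [0, 0, 0, 0, 0, 0.001, 0.024],
    [0, 0, 0, 0, 0, 0.001, 0.035],
  ],
  newtons=20,
)

```text
time: 14.75
tool_pos: [0.5808, 0.1887, 0.1398]
ee_rot: [-180.0, -0.0, 103.5]
ft_force: [0.6, -0.5, 0.3]
finger_gap: 0.0346
```

Request:
drive_tool(
  moves=[
    [0, 0, 0, 0, 0, 0.0, 0.035],
    [0, 0, 0, 0, 0, -0.01, 0.035],
    [0, 0, 0, 0, 0, -0.03, 0.035],
    [0, 0, 0, 0, 0, -0.07, 0.035],
    [0, 0, 0, 0, 0, -0.11, 0.035],
  ],
)

```text
time: 15.25
tool_pos: [0.5802, 0.1885, 0.2516]
ee_rot: [-180.0, 0.0, 103.5]
ft_force: [0.5, 0.2, -0.5]
finger_gap: 0.0351
```

Request:
drive_tool(
  moves=[
    [0, 0, 0, -0.02, -0.02, -0.01, 0.035],
    [0, 0, 0, -0.06, -0.04, -0.02, 0.035],
    [0, 0, 0, -0.1, -0.06, -0.02, 0.035],
    [0, 0, 0, -0.14, -0.08, -0.02, 0.035],
    [0, 0, 0, -0.18, -0.1, -0.02, 0.035],
  ],
)

```text
time: 15.75
tool_pos: [0.5248, -0.0112, 0.2708]
ee_rot: [179.9, 0.0, 103.5]
ft_force: [0.7, -0.6, 0.3]
finger_gap: 0.035
```

```bash
python3 -c "
from h import *
s,t=avg('scene'),avg('top')
np.savez('im2.npz',s=s,t=t);plan([.58,.187,.2],103.5)
cv2.imwrite('pics/m8.png',np.vstack([np.hstack([crop(t,150,155,100,75,4),crop(s,277,225,100,75,4)]),np.hstack([cv2.resize(t,(400,300)),cv2.resize(s,(400,300))])]))"
```

```text
t 16.05 pos [ 0.5257 -0.0091  0.2702] rot [ 1.7997e+02 -1.0000e-02  1.0351e+02] F [-0.7  0.8 -0.2] gap 0.0349
turn [ 0. -0.  0.] shift [0.178  0.0986 0.0703]
```

View pics/m8.png

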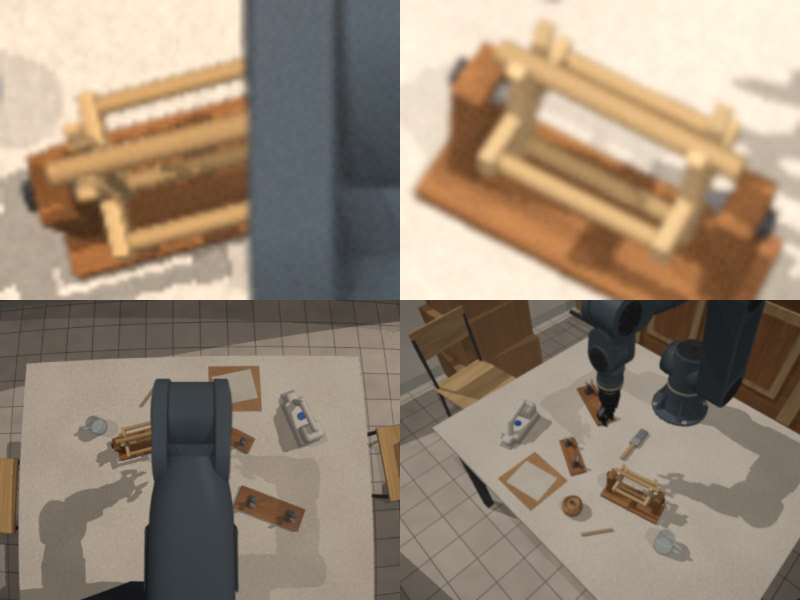

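The rod lies in both slots, running from (498,50) to (740,170) in the scene crop, and sticks out past both end pieces. I'll check its height against the projection.

```bash
python3 -c "
from h import *
C=np.array([.5801,.1876,0]);ex=np.array([.9724,.2334,0]);ey=np.array([-.2334,.9724,0])
for z in(.158,.168):
  p=proj('scene',[C+y*ey+[0,0,z] for y in(-.09,.09)]);print(z,((p-[277,225])*4+[401.5,1.5]).round(0).tolist())
p=proj('top',[C+.09*ey+[0,0,.158]]);print(((p-[150,155])*4+1.5).round(0))
p=proj('scene',[C+x*ex+y*ey+[0,0,.11] for x in(.048,-.048) for y in(-.059,.059)]);print(((p-[277,225])*4+[401.5,1.5]).round(0).tolist())
"
```

```text
0.158 [[499.0, 49.0], [742.0, 168.0]]
0.168 [[499.0, 40.0], [744.0, 160.0]]
[[ 53. 178.]]
[[501.0, 158.0], [657.0, 238.0], [567.0, 58.0], [719.0, 131.0]]
```

```bash
python3 -c "
from bench import job
print(job.finish_job())"
```

```text
the job is handed in; nothing more can be done
None
```

The job is done and handed in at about 16 s of the 58 s allowed. The handover reports no verdict.

- **Winder:** I gripped its front bar at the top and carried it round until it was level with the axis. A two-view check then put the front and back bars level to about 1 mm, so the slots face up to within about 1°.
- **Rod:** I pulled it straight up out of the clips, lowered it into both slots with no noticeable contact force, let go and backed away.

**Last checks:** In the final scene view both rod ends were within about 2 pixels (in the 4x crop) of where a rod on the slot floors should appear. It sticks out evenly at both sides. The side bars had not moved, and the bystanders looked untouched. The gripper was open, with no force on it.

**What disagreed or was not checked:**
- **Arm in the way:** The arm hid one end of the winder from the top camera, so that end was checked from the scene camera only.
- **Early measurements:** First estimates of the winder's centre differed by about 5 mm between the two cameras. The later two-view fit and the bar grasp agreed to about 1 mm.

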